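# Seat a microscope filter in its holder cell and swing the clip over it

## Robot

A 6-joint arm with a two-finger parallel gripper is mounted at the origin on a cart in front of the work surface, level with it; the furniture and walls round the work are solid. World frame = base frame: x ahead of the robot, y to its left, z up, the work surface at z = 0. Lengths are in m, angles in rad, forces in N, time in s.
With the tool pointing down it reaches from about 0.275 to 0.75 m from the base axis. Payload 10.2 kg.
Tool frame: the origin (TCP) lies on the centre line of the jaws, within the pads' length; the fingertips stand bot.tcp_to_tips ahead of it and the grasp point (between the pads) is the TCP (bot.tcp_to_tips is the distance from the TCP to the fingertips, in m); z points along the fingers, y is the line along which they close (so a half turn about z gives the same grasp; the last joint's range is limited). The gripper opens to 85 mm and grips with 20 to 120 N. Pads are 22 mm wide; open, the fingers measure 114 mm over their backs; the gripper's body (76 mm by 85 mm) begins 54 mm behind the grasp point. The pads swing forward as they close: fully open they stand 13 mm farther back than shut.
Start: joints at [1.111, 0.313, 1.498, -0, 1.331, -0.223], TCP at [0.123, 0.51, 0.25] pointing down, gripper open.
Joint ranges: [-2.94, 2.94], [-0.97, 2.17], [0.19, 2.56], [-1.23, 4.37], [0.02, 3.11], [-2.88, 2.88]. Speed limits (rad/s): [2.39, 2.39, 3.01, 3.14, 3.14, 3.14].

## Interface

Orientations are given as a unit quaternion [x, y, z, w].
In Python, from station import bot gives the robot as it stands. The module is installed in compiled form; this text tells all that it offers.
- The arm moves only by the shell command python3 -m pendant 'ROWS'. ROWS is text: rows parted by semicolons, each of 7 numbers parted by spaces: the shift along the tool's x, y, z in m, then the turn, a rotation vector about the tool's x, y, z in degrees, then the finger opening in m, from 0 to 0.0854. In form: tx ty tz wx wy wz jaw; .... A call has 1 to 10 rows; each row shifts and turns the commanded pose from where the row before left it, along the tool's axes as they then stand; what a row does not reach is not made up. A row lasts 1/10 s, in which the tool goes at most 50 mm and 8.59 degrees, less where a joint would pass 70% of its speed; a pose out of reach is approached as far as the arm can. A call is refused whole if a number of a shift passes 0.05 or a number of a turn 8.59, either way. A call with a gripper value outside its range is refused whole. The fingers move at their own pace and stop on an object; the grip force is fixed at half the most. Time passes only in rows, so rows that do not move let the fingers close. It gives the time, the measured TCP pose, the force, the opening and the grip force at its end, in the units of the state.
- bot.get_state(): the state, without advancing time (a new reading comes with each control period).
- bot.grab_frame(name): name is "scene" or "top"; returns a dict with "img" (480x640x3 uint8, red, green, blue), "fx", "fy", "cx", "cy" (pixels), "eye" and "rotation" of the camera in the world. Camera axes: x right, y up, looking along -z (the intrinsics and any distortion apply to the point x, -y, -z); pixel columns grow to the right and rows downward; lengths in m; the calibration is good to about 2 mm. A picture is of the moment at which its call begins. There is no depth.
- bot.job_done(): hands the job in; it is judged then, once.
The state is a dict: "t": time; "q": joint angles; "qd": joint speeds; "joint_torque": joint torques, N m; "eef_pos": TCP position; "eef_rot": TCP orientation; "wrist_force": force on the tool from outside, world axes, zero at the start; "ft_torque": the same for the moment, N m; "finger_gap": finger opening in m; "gripper_force": force on a finger pad.
Only numpy, scipy, OpenCV 4.12 (cv2) and the standard library are available. Lean on these libraries where they do the work, as an engineer would, in place of code of your own. Each camera call takes 0.05 s, during which the arm holds its last target. There are 200 camera calls.

## Task

Without picking it up, push the loose round filter gently across the top of the filter holder with the fingertips until it drops flat into the larger round cell. Then push the holder's swinging clip all the way over the seated filter to keep it in. Never lift the filter, and leave the other things on the bench and on the holder where they stand.

Things in the scene. Friction and masses are not known exactly. Their poses are not given: they have to be found in the camera images.
- holder: Flat aluminium filter holder, 210 x 130 x 18 mm, fixed to the bench at any heading. Origin at the centre of its underside, z up, x along its length: the larger cell lies at x = +50 mm, a smaller one (28 mm wide, too small for the filter) at x = -75 mm, both at y = 0. Its flat top is 18 mm above the bench.
- cell (a point): Centre of the mouth of the larger round cell, at the height of the holder's top. The cell is 43.5 mm across, 6 mm deep, with a flat floor and an upright wall with a 1 mm chamfer.
- filter: Loose round filter: black ring with a glass centre, 40 mm across, 8 mm thick, 40 g (may vary by a third), lying flat on the holder's top between the two cells. Origin at the centre of its underside. Seated in the cell, it stands 2 mm above the holder's top.
- clip (a joint): Angle (rad) of the flat steel clip that turns about an upright pin on the holder: 0 wide open (pointing along the holder's +x), 1.57 fully closed at its stop (pointing along the holder's +y, over the filter). Seen from above it closes anticlockwise. It turns stiffly (about 1.5 N at its tab), has no spring and stays where it is left. It starts within 0.35 of wide open.
- clip_pivot (a point): Axis of the clip's pin (14 mm wide, 9 mm high above the holder's top), at the height of the holder's top; 42 mm beside the cell, at x = 54 mm, y = -42 mm of the holder.
- clip_tab (a point): Middle of the upright round push tab at the clip's free end, 34 mm from the pin axis. The tab is 8 mm thick and its top stands 24 mm above the holder's top. The arm between pin and tab is 9 mm wide and lies 4 to 7 mm above the holder's top.
- loupe: Black loupe, 35 mm wide, 27 mm high, loose, standing on the holder's corner beside the cell, away from the clip. Origin at the centre of its underside. A bystander.
- eyepiece_can: Black screw can, 37 mm wide, 46 mm high, loose on the bench at the back right. Origin at the centre of its underside. A bystander.
- bulb_box: White and red carton, 36 x 36 x 62 mm, loose on the bench at the back. Origin at the centre of its underside. A bystander.
- oil_bottle: Brown dropper bottle, 37 mm wide, 85 mm high, loose on the bench at the back. Origin at the centre of its underside. A bystander.
There are look-alikes about, which are no part of the job. Several things have the shape of the filter; the one meant has the colours described above.

How it is judged:
On the way, in this order (a step that is already met when the one before it is completed fails the run):
1. the filter lies flat in the larger cell while the clip is still open (horizontal distance between filter and cell below 0.004 m and z of filter in the frame of holder below 0.0135 m and angle between filter's own z axis and vertical below 0.06 rad and value of joint clip below 0.8 rad), for 0.2 s.
2. the clip is swung over the seated filter (value of joint clip above 1.35 rad), for 0.2 s.
At the end, for the whole second after the job is handed in: The filter rests flat on the floor of the larger cell (within 4 mm of its centre, tilted less than 0.06 rad, at rest) and the clip is closed over it (beyond 1.35 rad of 1.57) (horizontal distance between filter and cell below 0.004 m and z of filter in the frame of holder between 0.01 and 0.0135 m and angle between filter's own z axis and vertical below 0.06 rad and linear speed of filter below 0.01 m/s and value of joint clip above 1.35 rad); the robot touches nothing.
It fails at once if the filter is lifted more than 6 mm off the holder's top (z of filter in the frame of holder above 0.024 m).
It fails at once if the fingers load the filter with more than 25 N (contact force between the fingers and filter above 25 N).
It fails at once if a bystander is moved more than 20 mm (distance of any of loupe, eyepiece_can, bulb_box, oil_bottle from where it was at the start of the episode above 0.02 m).
It also fails if it takes over 56 s, if anything falls off the work surface, if the arm or the gripper's body presses on something with over 40 N, if the wrist force passes 120 N, or if a joint passes its speed limit or range.

## Working session

There is one attempt and no reset: what is moved stays moved. The work goes in short steps, Python scripts to look and compute and a shell command to move; the robot and the scene stay as the last step left them, time stands still between calls to the robot, and variables do not carry over. Pictures are saved under pics/ and viewed, at most 11 in all, crops included, and the job is handed in when it is done.

```bash
mkdir -p pics; python3 - <<'E'
from station import bot
import cv2,numpy as np
for n in("scene","top"):
    f=bot.grab_frame(n); cv2.imwrite(f"pics/{n}0.png",f["img"][:,:,::-1])
    print(n,{k:(np.round(v,4).tolist() if k!="img" else 0) for k,v in f.items()})
s=bot.get_state(); print(s["t"],s["eef_pos"],s["eef_rot"],s["finger_gap"],bot.tcp_to_tips)
E
```

```text
scene {'img': 0, 'fx': 613.1586, 'fy': 613.1586, 'cx': 320.3051, 'cy': 229.9215, 'eye': [0.1262, -0.414, 0.8333], 'rotation': [0.3077, -0.1483, -0.4136, 0.844]}
top {'img': 0, 'fx': 493.0421, 'fy': 493.0421, 'cx': 322.6556, 'cy': 245.3019, 'eye': [0.4425, -0.0271, 0.8925], 'rotation': [0.0883, -0.0732, -0.6331, 0.7655]}
0.1 [0.12305738 0.51016498 0.24978622] [ 1.18098100e-01  9.93001758e-01 -5.57217303e-04 -1.94537758e-04] 0.08510290478315902 0.019
```

View pics/top0.png

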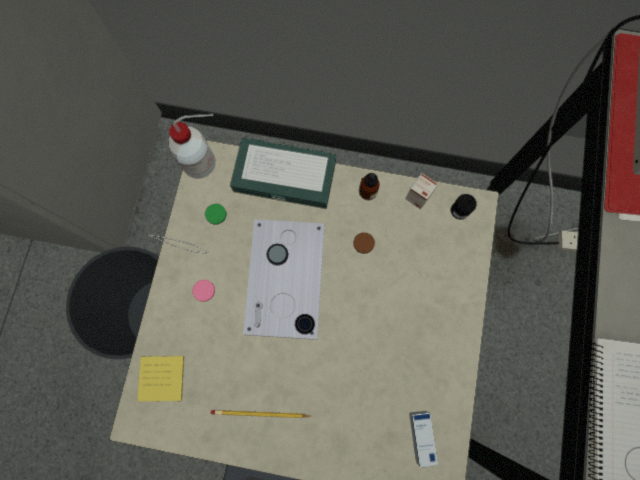

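View pics/scene0.png

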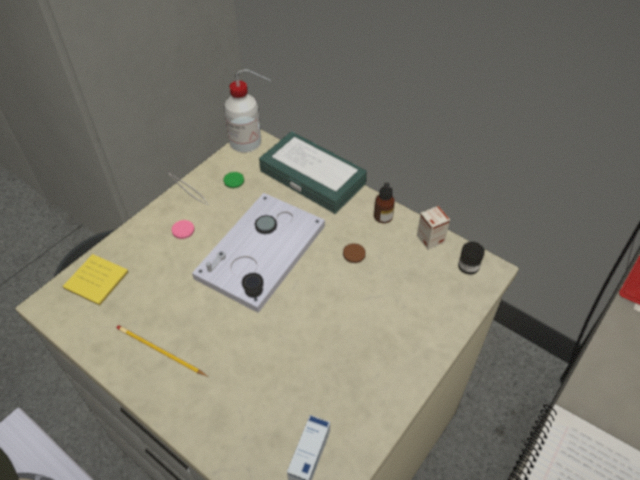

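The top view shows the holder at (285,279), with its larger cell at (282,306), the clip at (258,314) and the loupe at (305,324). Things shaped like the filter are green (215,214), pink (203,290), brown (364,243) and a black ring with a glass centre (277,254). Only the last fits the description, and it lies on the holder between the cells. The next step is measuring it and confirming in a crop.

```bash
cat > h.py <<'E'
from station import bot
import cv2,numpy as np
from scipy.spatial.transform import Rotation as R
def cast(f,uv,z):
    uv=np.atleast_2d(uv).astype(float)
    d=np.c_[(uv[:,0]-f["cx"])/f["fx"],-(uv[:,1]-f["cy"])/f["fy"],-np.ones(len(uv))]
    r=np.asarray(f["rotation"],float); r=R.from_matrix(r) if r.shape==(3,3) else R.from_quat(r)
    d=r.apply(d); e=np.array(f["eye"]); return (e+d*((z-e[2])/d[:,2])[:,None])[:,:2]
def holder(f):
    hsv=cv2.cvtColor(f["img"],cv2.COLOR_RGB2HSV); im=f["img"].astype(int)
    m=((im[:,:,2]-im[:,:,0]>-2)&(im.max(2)>110)).astype(np.uint8)
    m=cv2.morphologyEx(m,cv2.MORPH_OPEN,np.ones((3,3)))
    c,_=cv2.findContours(m,cv2.RETR_EXTERNAL,cv2.CHAIN_APPROX_NONE)
    c=[k for k in c if cv2.pointPolygonTest(cv2.convexHull(k),(285,279) if f["n"]=="top" else (255,255),False)>0]
    return max(c,key=cv2.contourArea)
def grab(n):
    f=bot.grab_frame(n); f["n"]=n; return f
def dark(f,poly,th=75):
    m=np.zeros(f["img"].shape[:2],np.uint8); cv2.fillPoly(m,[cv2.convexHull(poly)],1)
    m&=(f["img"].max(2)<th).astype(np.uint8)
    c,_=cv2.findContours(m,cv2.RETR_EXTERNAL,cv2.CHAIN_APPROX_NONE)
    return [k for k in c if cv2.contourArea(k)>80]
E
python3 - <<'E'
from h import *
for n in("top","scene"):
    f=grab(n); c=holder(f); w=cast(f,cv2.convexHull(c)[:,0],.018).astype(np.float32)
    r=cv2.minAreaRect(w*1000); print(n,"rect mm",np.round(r[0],1),np.round(r[1],1),round(r[2],1))
    for k in dark(f,c):
        q=cast(f,k[:,0],.026).astype(np.float32)*1000
        print(" dark px",np.round(k[:,0].mean(0)),"circ@26mm",[np.round(v,1) for v in cv2.minEnclosingCircle(q)])
    x,y,w_,h_=cv2.boundingRect(c); s=4 if n=="top" else 3
    g=f["img"][y-5:y+h_+5,x-8:x+w_+8,::-1]; print(x-8,y-5,g.shape)
    cv2.imwrite(f"pics/{n}1.png",cv2.resize(g,None,fx=s,fy=s,interpolation=cv2.INTER_CUBIC))
E
```

```text
top rect mm [572.9  67.3] [209.2 129.3] 7.2
 dark px [305. 324.] circ@26mm [array([497.3,  14.4]), np.float64(18.3)]
 dark px [277. 254.] circ@26mm [array([610.8,  87.9]), np.float64(19.3)]
236 215 (129, 96, 3)
scene rect mm [571.9  65.2] [213.  133.3] 7.3
 dark px [252. 285.] circ@26mm [array([499.9,  19.2]), np.float64(23.2)]
186 189 (124, 146, 3)
```

View pics/top1.png

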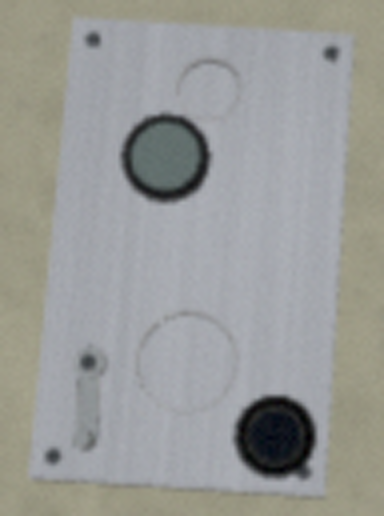

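The crop confirms the choice: the glass disc with a black ring at top px (277,254), crop (165,157), is the filter. The holder's rectangle measures 209x129 mm, which matches. Its +x points at about 187° in the world, towards the robot. The cell is near (0.523,0.061) and the clip is nearly open. The plan is to push with two spread fingertips cradling the disc, tool x along the push direction (197°).

```bash
python3 -m pendant '0 0 0 0 0 -7.7 0.026;0 0 0 0 0 -7.7 0.026;0 0 0 0 0 -7.7 0.026;0 0 0 0 0 -7.6 0.026;0 0 0 0 0 0 0.026'; python3 -m pendant '-0.019 -0.027 0 0 0 0 0.026;-0.019 -0.027 0 0 0 0 0.026;-0.019 -0.027 0 0 0 0 0.026;-0.019 -0.027 0 0 0 0 0.026;-0.019 -0.027 0 0 0 0 0.026;-0.019 -0.027 0 0 0 0 0.026;-0.019 -0.027 0 0 0 0 0.026;-0.019 -0.027 0 0 0 0 0.026;-0.019 -0.027 0 0 0 0 0.026;-0.019 -0.027 0 0 0 0 0.026'
python3 - <<'E'
from h import *
s=bot.get_state(); print(s["q"]); m=R.from_quat(s["eef_rot"]).as_matrix(); print(m.round(3))
f=grab("top")
print("tall box front edge",cast(f,[[232,187],[328,205],[245,220]],.0))
print("cell centre px",cast(f,[[282.75,305.5]],.018),"pivot",cast(f,[[258,305]],.027),"tab",cast(f,[[257.3,324.5]],.042))
E
```

```text
t: 0.7
eef_pos: [0.1231, 0.5103, 0.2502]
eef_rot: [-0.15, 0.989, -0.0, -0.0]
wrist_force: [0.9, -0.1, -1.1]
finger_gap: 0.026
gripper_force: 0.0
t: 1.7
eef_pos: [0.3852, 0.3073, 0.2503]
eef_rot: [-0.147, 0.989, 0.0, -0.0]
wrist_force: [-0.4, -0.0, 0.4]
finger_gap: 0.0259
gripper_force: 0.0
[ 4.35107079e-01  2.41815005e-01  1.59151956e+00  3.10917556e-05
  1.30825637e+00 -1.43057295e+00]
[[-0.957 -0.291 -0.   ]
 [-0.291  0.957  0.   ]
 [ 0.     0.    -1.   ]]
tall box front edge [[0.72757245 0.20357569]
 [0.72663249 0.01662361]
 [0.66826419 0.16454172]]
cell centre px [[0.52272886 0.05992084]] pivot [[0.51461409 0.10182208]] tab [[0.48066739 0.09354329]]
```

```bash
python3 -m pendant '-0.0192 -0.0275 0 0 0 0 0.026;-0.0192 -0.0275 0 0 0 0 0.026;-0.0192 -0.0275 0 0 0 0 0.026;-0.0192 -0.0275 0 0 0 0 0.026;-0.0192 -0.0275 0 0 0 0 0.026;-0.0192 -0.0275 0 0 0 0 0.026;-0.0192 -0.0275 0 0 0 0 0.026;-0.0192 -0.0275 0 0 0 0 0.026;-0.0192 -0.0275 0 0 0 0 0.026;-0.0192 -0.0275 0 0 0 0 0.026'; python3 -m pendant '0 0 0.04 0 0 0 0.026;0 0 0.04 0 0 0 0.026;0 0 0.04 0 0 0 0.026;0 0 0.03 0 0 0 0.026;0 0 0.02 0 0 0 0.026;0 0 0.010 0 0 0 0.026;0 0 0.010 0 0 0 0.026;0 0 0 0 0 0 0.026;0 0 0 0 0 0 0.026'
python3 - <<'E'
from h import *
for n in("scene","top"):
    f=grab(n); x,y=(170,150) if n=="scene" else (220,185)
    cv2.imwrite(f"pics/{n}2.png",cv2.resize(f["img"][y:y+160,x:x+180,::-1],None,fx=3.6,fy=3.6,interpolation=cv2.INTER_CUBIC))
E
```

```text
t: 2.75
eef_pos: [0.6497, 0.1012, 0.2501]
eef_rot: [-0.147, 0.989, 0.0, -0.0]
wrist_force: [0.6, 0.7, -0.9]
finger_gap: 0.0258
gripper_force: 0.0
t: 3.65
eef_pos: [0.6492, 0.1021, 0.0612]
eef_rot: [-0.149, 0.989, -0.0, 0.001]
wrist_force: [0.7, 0.5, 1.4]
finger_gap: 0.0262
gripper_force: 0.0
```

View pics/scene2.png

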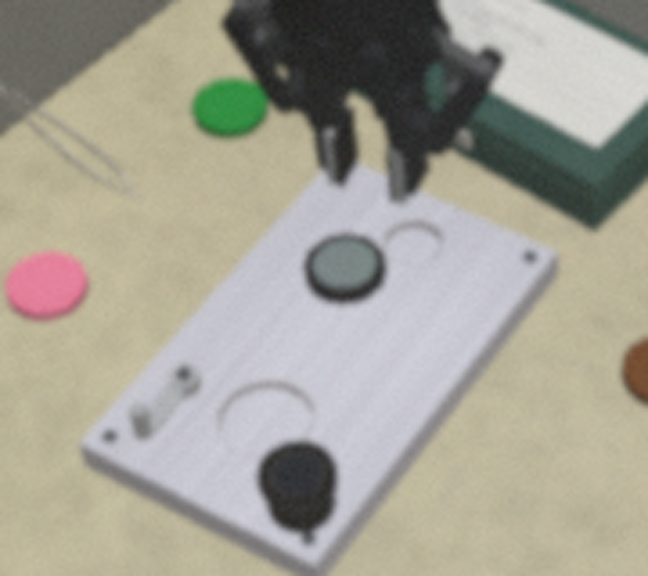

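The fingers stand behind the filter (crop 345,265), clear of the box. I'll shift about 2.4 mm sideways and feel for the holder top.

```bash
python3 -m pendant '0 -0.0024 0.008 0 0 0 0.026;0 0 0.008 0 0 0 0.026;0 0 0.003 0 0 0 0.026;0 0 0 0 0 0 0.026;0 0 0 0 0 0 0.026'; for i in 1; do python3 -m pendant '0 0 0.001 0 0 0 0.026;0 0 0 0 0 0 0.026'; python3 -m pendant '0 0 0.001 0 0 0 0.026;0 0 0 0 0 0 0.026';python3 -m pendant '0 0 0.001 0 0 0 0.026;0 0 0 0 0 0 0.026'; done
```

```text
t: 4.25
eef_pos: [0.6495, 0.0998, 0.0413]
eef_rot: [-0.149, 0.989, 0.0, 0.0]
wrist_force: [0.1, 0.5, 0.7]
finger_gap: 0.0263
gripper_force: 0.0
t: 4.45
eef_pos: [0.6495, 0.0998, 0.0404]
eef_rot: [-0.149, 0.989, -0.0, 0.0]
wrist_force: [0.2, -0.4, 0.0]
finger_gap: 0.026
gripper_force: 0.0
t: 4.65
eef_pos: [0.6494, 0.0998, 0.0392]
eef_rot: [-0.149, 0.989, 0.0, -0.0]
wrist_force: [0.8, -0.3, -0.4]
finger_gap: 0.0262
gripper_force: 0.0
t: 4.85
eef_pos: [0.6494, 0.0998, 0.0382]
eef_rot: [-0.149, 0.989, 0.0, -0.0]
wrist_force: [0.4, 0.3, 0.2]
finger_gap: 0.026
gripper_force: 0.0
```

```bash
python3 -m pendant '0 0 0.001 0 0 0 0.026;0 0 0 0 0 0 0.026'; python3 -m pendant '0 0 0.001 0 0 0 0.026;0 0 0 0 0 0 0.026';python3 -m pendant '0 0 0.001 0 0 0 0.026;0 0 0 0 0 0 0.026'
```

```text
t: 5.05
eef_pos: [0.6494, 0.0998, 0.0372]
eef_rot: [-0.149, 0.989, 0.0, -0.0]
wrist_force: [0.3, 0.2, -0.1]
finger_gap: 0.0258
gripper_force: 0.0
t: 5.25
eef_pos: [0.6495, 0.0998, 0.0369]
eef_rot: [-0.149, 0.989, -0.0, 0.0]
wrist_force: [-2.3, -0.2, 5.0]
finger_gap: 0.0257
gripper_force: 2.4
t: 5.45
eef_pos: [0.6496, 0.0998, 0.0368]
eef_rot: [-0.149, 0.989, -0.0, 0.0]
wrist_force: [-5.5, -1.1, 11.8]
finger_gap: 0.0259
gripper_force: 5.9
```

Tips touch the top at TCP z = 0.037, which matches the 19 mm. Next: lift to 2.7 mm above the top and push.

```bash
python3 -m pendant '0 0 -0.0045 0 0 0 0.026;0 0 0 0 0 0 0.026;0.006 0 0 0 0 0 0.026;0.002 0 0 0 0 0 0.026;0.002 0 0 0 0 0 0.026;0.002 0 0 0 0 0 0.026;0.002 0 0 0 0 0 0.026;0.002 0 0 0 0 0 0.026;0.002 0 0 0 0 0 0.026;0.002 0 0 0 0 0 0.026'; python3 -m pendant '0.003 0 0 0 0 0 0.026;0.003 0 0 0 0 0 0.026;0.003 0 0 0 0 0 0.026;0.003 0 0 0 0 0 0.026;0.003 0 0 0 0 0 0.026;0.003 0 0 0 0 0 0.026;0.003 0 0 0 0 0 0.026;0.003 0 0 0 0 0 0.026;0.003 0 0 0 0 0 0.026;0.003 0 0 0 0 0 0.026'
python3 - <<'E'
from h import *
for n in("scene",):
    f=grab(n); x,y=(170,150)
    cv2.imwrite(f"pics/{n}3.png",cv2.resize(f["img"][y:y+160,x:x+180,::-1],None,fx=3.6,fy=3.6,interpolation=cv2.INTER_CUBIC))
f=grab("top");x,y=(220,185)
cv2.imwrite(f"pics/top3.png",cv2.resize(f["img"][y:y+160,x:x+180,::-1],None,fx=3.6,fy=3.6,interpolation=cv2.INTER_CUBIC))
E
```

```text
t: 6.45
eef_pos: [0.6302, 0.0939, 0.0398]
eef_rot: [-0.149, 0.989, 0.0, -0.0]
wrist_force: [0.5, 0.6, -0.3]
finger_gap: 0.0261
gripper_force: 0.1
t: 7.45
eef_pos: [0.6015, 0.0849, 0.0398]
eef_rot: [-0.149, 0.989, -0.0, 0.0]
wrist_force: [-0.5, 0.7, -0.3]
finger_gap: 0.0255
gripper_force: 0.1
```

View pics/scene3.png

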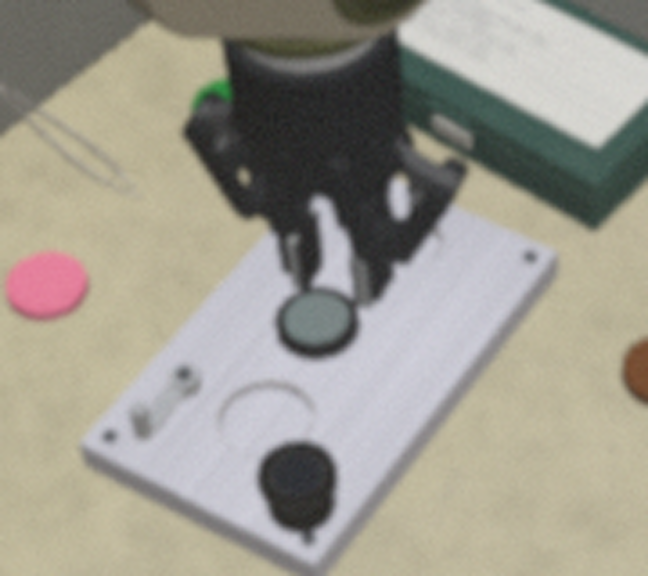

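The filter has moved with the fingers and sits cradled at crop (317,320). I'll measure its position against the TCP to fix the remaining travel.

```bash
python3 - <<'E'
from h import *
f=grab("scene")
print("filter",cast(f,[[170+317/3.6,150+319/3.6]],.026),"cell",cast(f,[[170+266/3.6,150+421/3.6]],.018))
f=cv2.imread("pics/scene0.png"); 
print("filter start",cast(grab("scene"),[[265.3,224]],.026))
E
```

```text
filter [[0.57793653 0.0755573 ]] cell [[0.52288353 0.05878753]]
filter start [[0.61006148 0.08733203]]
```

View pics/top3.png

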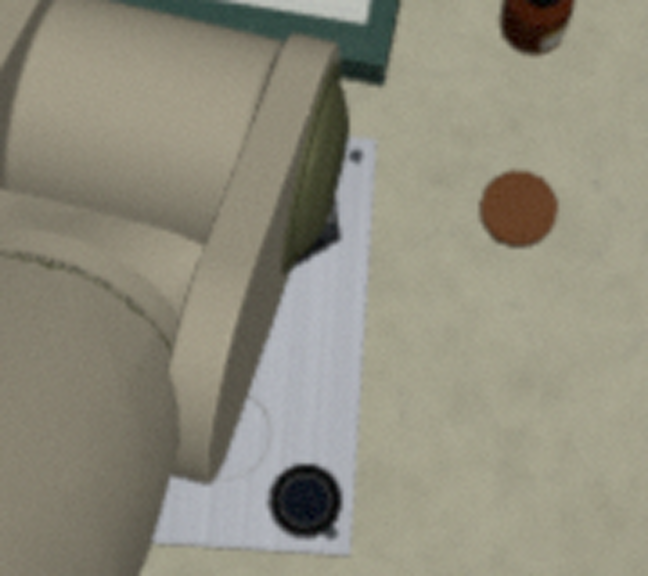

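The top view is blocked by the arm, but the scene view is enough. The filter lies 57 mm from the cell, at 197.0°, so it is in line. Continuing the push.

```bash
python3 -m pendant '0.003 0 0 0 0 0 0.026;0.003 0 0 0 0 0 0.026;0.003 0 0 0 0 0 0.026;0.003 0 0 0 0 0 0.026;0.003 0 0 0 0 0 0.026;0.003 0 0 0 0 0 0.026;0.003 0 0 0 0 0 0.026;0.003 0 0 0 0 0 0.026;0.003 0 0 0 0 0 0.026;0.003 0 0 0 0 0 0.026'; python3 -m pendant '0.002 0 0 0 0 0 0.026;0.002 0 0 0 0 0 0.026;0.002 0 0 0 0 0 0.026;0.002 0 0 0 0 0 0.026;0.002 0 0 0 0 0 0.026;0.002 0 0 0 0 0 0.026;0.002 0 0 0 0 0 0.026;0.002 0 0 0 0 0 0.026;0.002 0 0 0 0 0 0.026'; python3 -m pendant '0.001 0 0 0 0 0 0.026;0.001 0 0 0 0 0 0.026;0.001 0 0 0 0 0 0.026;0.001 0 0 0 0 0 0.026;0.001 0 0 0 0 0 0.026;0.001 0 0 0 0 0 0.026'
python3 - <<'E'
from h import *
f=grab("scene"); x,y=(170,150)
cv2.imwrite(f"pics/scene4.png",cv2.resize(f["img"][y:y+160,x:x+180,::-1],None,fx=3.6,fy=3.6,interpolation=cv2.INTER_CUBIC))
E
```

```text
t: 8.65
eef_pos: [0.5728, 0.0761, 0.0398]
eef_rot: [-0.149, 0.989, -0.0, 0.0]
wrist_force: [-1.1, 0.1, 0.7]
finger_gap: 0.0261
gripper_force: 0.1
t: 9.55
eef_pos: [0.5557, 0.0708, 0.0398]
eef_rot: [-0.149, 0.989, -0.0, 0.0]
wrist_force: [0.6, 0.1, -0.4]
finger_gap: 0.026
gripper_force: 0.3
t: 10.15
eef_pos: [0.5499, 0.0691, 0.0397]
eef_rot: [-0.149, 0.989, 0.0, -0.0]
wrist_force: [0.7, 0.2, -0.1]
finger_gap: 0.0259
gripper_force: 0.1
```

View pics/scene4.png

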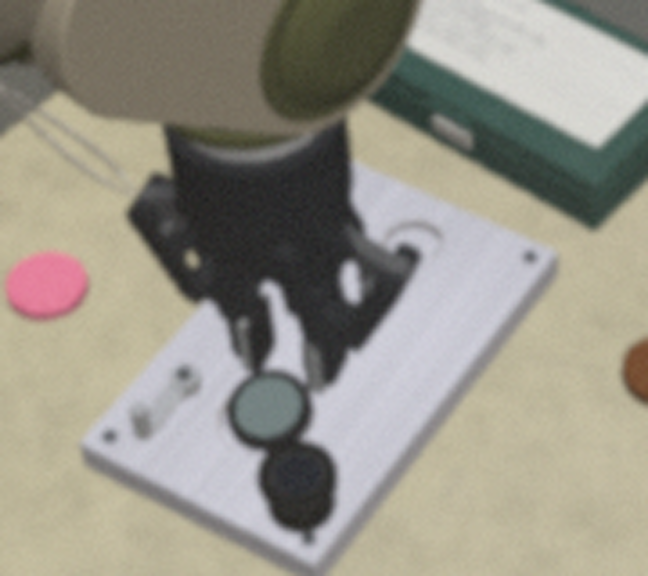

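The filter is at crop (269,409), tipping into the cell but not yet seated; seated it should be near (266,419). Another 0.5 mm at a time.

```bash
python3 -m pendant '0.0005 0 0 0 0 0 0.026;0.0005 0 0 0 0 0 0.026;0.0005 0 0 0 0 0 0.026;0.0005 0 0 0 0 0 0.026;0 0 0 0 0 0 0.026'; python3 -m pendant '0.0005 0 0 0 0 0 0.026;0.0005 0 0 0 0 0 0.026;0 0 0 0 0 0 0.026'
cat > ring.py <<'E'
from h import *
import sys
f=grab("scene"); x,y=(170,150)
cv2.imwrite(f"pics/{sys.argv[1]}.png",cv2.resize(f["img"][y:y+160,x:x+180,::-1],None,fx=3.6,fy=3.6,interpolation=cv2.INTER_CUBIC))
im=f["img"].astype(int); m=((im[:,:,1]-im[:,:,0]>8)&(im[:,:,1]>80)&(im[:,:,1]<170)).astype(np.uint8)
c,_=cv2.findContours(m[240:285,220:270],cv2.RETR_EXTERNAL,cv2.CHAIN_APPROX_NONE,offset=(220,240))
for k in c:
    if cv2.contourArea(k)>60: e=cv2.fitEllipse(k); print("glass px",np.round(e,1) if 0 else e,"at z20",cast(f,[e[0]],.020),"z26",cast(f,[e[0]],.026))
E
python3 ring.py scene5
```

```text
t: 10.7
eef_pos: [0.5481, 0.0685, 0.0398]
eef_rot: [-0.149, 0.989, -0.0, -0.0]
wrist_force: [-0.3, 0.2, -0.4]
finger_gap: 0.026
gripper_force: 0.0
t: 11.0
eef_pos: [0.5472, 0.0682, 0.0398]
eef_rot: [-0.149, 0.989, -0.0, -0.0]
wrist_force: [-0.0, -0.0, -0.3]
finger_gap: 0.0263
gripper_force: 0.0
glass px ((244.31288146972656, 264.00390625), (13.296307563781738, 17.87767791748047), 81.460693359375) at z20 [[0.52681077 0.0611626 ]] z26 [[0.52385523 0.05765762]]
```

```bash
python3 -m pendant '0.0005 0 0 0 0 0 0.026;0.0005 0 0 0 0 0 0.026;0 0 0 0 0 0 0.026'; python3 ring.py scene6;  python3 -m pendant '0.0005 0 0 0 0 0 0.026;0.0005 0 0 0 0 0 0.026;0 0 0 0 0 0 0.026'; python3 ring.py scene7
```

```text
t: 11.35
eef_pos: [0.5462, 0.068, 0.0398]
eef_rot: [-0.149, 0.989, 0.0, -0.0]
wrist_force: [-0.0, -0.3, 0.4]
finger_gap: 0.0263
gripper_force: 0.0
glass px ((244.22581481933594, 264.1392517089844), (13.432183265686035, 17.447040557861328), 78.23636627197266) at z20 [[0.52651603 0.06108777]] z26 [[0.52356267 0.05758334]]
t: 11.7
eef_pos: [0.5453, 0.0677, 0.0398]
eef_rot: [-0.149, 0.989, -0.0, -0.0]
wrist_force: [-0.0, 0.3, 0.3]
finger_gap: 0.0259
gripper_force: 0.0
glass px ((243.93170166015625, 264.2450256347656), (13.33245849609375, 17.7254581451416), 83.14924621582031) at z20 [[0.52605701 0.0613253 ]] z26 [[0.52310703 0.05781912]]
```

View pics/scene7.png

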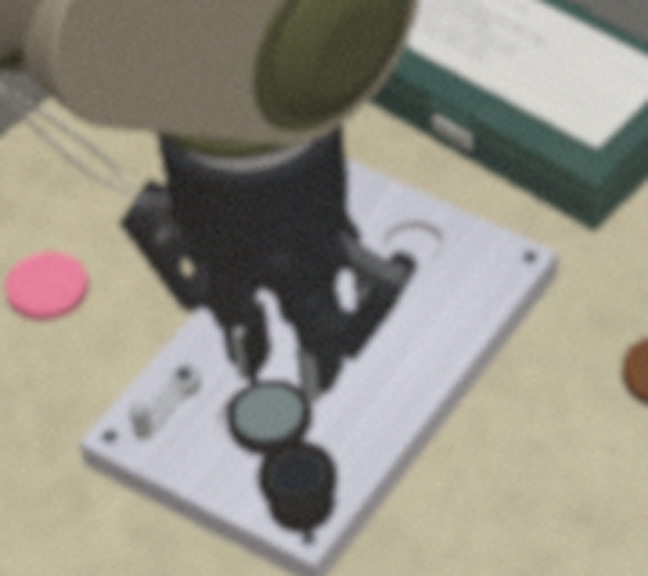

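The picture is ambiguous: the ring spans crop rows 380–453, forces are nil, and the fingers may already be passing over it. I'll retreat along the push line, lift away and look from the top.

```bash
python3 -m pendant '-0.005 0 0 0 0 0 0.026;-0.010 0 0 0 0 0 0.026;-0.015 0 0 0 0 0 0.026;-0.0 0 -0.03 0 0 0 0.026;0 0.03 -0.03 0 0 0 0.026;0 0.04 -0.02 0 0 0 0.026;0 0.04 0 0 0 0 0.026;0 0.04 0 0 0 0 0.026;0 0.04 0 0 0 0 0.026;0 0.04 0 0 0 0 0.026'
python3 - <<'E'
from h import *
ims=[]
for n,x,y in(("top",240,210),("scene",190,190)):
    f=grab(n); ims.append(cv2.resize(f["img"][y:y+130,x:x+90,::-1],None,fx=4.4,fy=4.4,interpolation=cv2.INTER_CUBIC))
    cv2.imwrite(f"pics/{n}8raw.png",f["img"][:,:,::-1])
cv2.imwrite("pics/both8.png",np.hstack(ims))
E
```

```text
t: 12.75
eef_pos: [0.5058, 0.298, 0.12]
eef_rot: [-0.149, 0.989, 0.0, 0.0]
wrist_force: [1.4, -0.8, -0.4]
finger_gap: 0.0259
gripper_force: 0.0
```

View pics/both8.png

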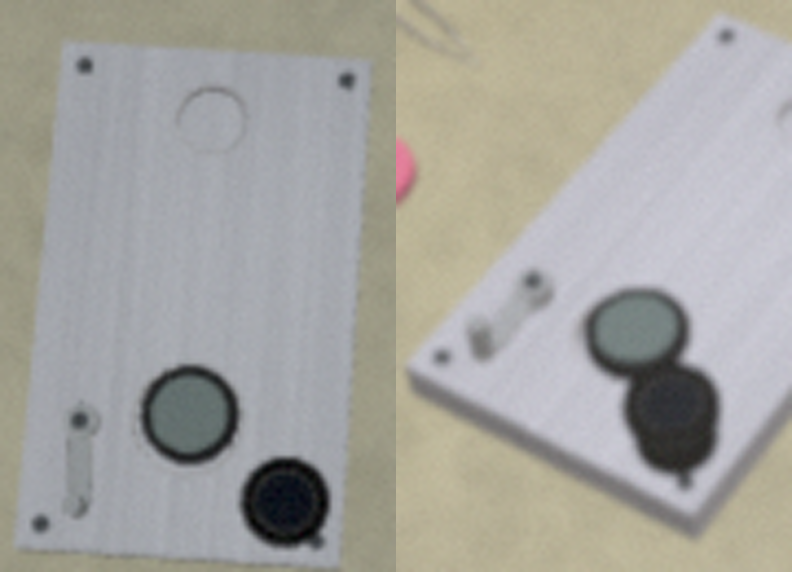

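The filter is in the cell mouth, centred at crop (190,414), but the scene half shows its side wall at the lower left (590,350). I'll triangulate points of the glass outline to see height and tilt.

```bash
cat > tri.py <<'E'
from h import *
import sys
def glass(img,c,r=16):
    im=img.astype(int); m=((im[:,:,1]-im[:,:,0]>6)&(im[:,:,1]>75)&(im[:,:,1]<175)).astype(np.uint8)
    z=np.zeros_like(m); cv2.circle(z,c,r,1,-1); m&=z
    k=max(cv2.findContours(m,cv2.RETR_EXTERNAL,cv2.CHAIN_APPROX_NONE)[0],key=cv2.contourArea)
    return cv2.fitEllipse(k)
def ray(f,uv): 
    a=cast(f,[uv],0.)[0]; b=cast(f,[uv],.1)[0]; return np.r_[a,0],np.r_[b-a,.1]
def tri(ft,p,fs,q):
    a,d=ray(ft,p); b,e=ray(fs,q); s=np.linalg.lstsq(np.c_[d,-e],b-a,rcond=None)[0]
    P,Q=a+d*s[0],b+e*s[1]; return (P+Q)/2,np.linalg.norm(P-Q)
def show(ti,si,ft,fs,ct,cs):
    et,es=glass(ti,ct),glass(si,cs)
    P,e=tri(ft,et[0],fs,es[0]); print("P mm",np.round(P*1e3,1),"gap",round(e*1e3,1),"| top",np.round(et[0],1),np.round(et[1],2),round(et[2]),"| scene",np.round(es[0],1),np.round(es[1],2),round(es[2]),"scene ratio",round(es[1][0]/es[1][1],3))
if __name__=="__main__":
    ft,fs=grab("top"),grab("scene"); L=lambda p:cv2.imread(p)[:,:,::-1]
    show(L("pics/top0.png"),L("pics/scene0.png"),ft,fs,(277,254),(265,224))
    show(ft["img"],fs["img"],ft,fs,(283,304),(244,265))
    print("cell",np.round(tri(ft,(282.75,305.5),fs,(170+266/3.6,150+421/3.6))[0]*1e3,1))
E
python3 tri.py
```

```text
P mm [611.3  88.3  27.9] gap 0.9 | top [276.8 253.5] [15.5  16.38] 71 | scene [265.5 222.5] [12.37 16.9 ] 86 scene ratio 0.732
P mm [525.7  60.5  21.7] gap 0.6 | top [282.5 303.7] [16.22 16.96] 67 | scene [244.2 264. ] [14.03 17.92] 79 scene ratio 0.783
cell [523.2  59.8  16.7]
```

Relative to the start, the glass centre dropped 6.2 mm (27.9→21.7), against the 6 mm depth, and the outline ratio fits a flat disc. So it is probably seated. To check, I'll tap gently on it with both fingertips: flat contact should come at TCP z ≈ 0.039.

```bash
python3 -m pendant '0.0065 -0.0291 0 0 0 0 0.026;0.0065 -0.0291 0 0 0 0 0.026;0.0065 -0.0291 0 0 0 0 0.026;0.0065 -0.0291 0 0 0 0 0.026;0.0065 -0.0291 0 0 0 0 0.026;0.0065 -0.0291 0 0 0 0 0.026;0.0065 -0.0291 0 0 0 0 0.026;0.0065 -0.0291 0 0 0 0 0.026;0 0 0 0 0 0 0.026;0 0 0 0 0 0 0.026'; python3 -m pendant '0 0 0.03 0 0 0 0.026;0 0 0.02 0 0 0 0.026;0 0 0.01 0 0 0 0.026;0 0 0.005 0 0 0 0.026;0 0 0.003 0 0 0 0.026;0 0 0.002 0 0 0 0.026;0 0 0 0 0 0 0.026;0 0 0 0 0 0 0.026'; for a in 1 2 3 4; do :; done; python3 -m pendant '0 0 0.001 0 0 0 0.026;0 0 0.001 0 0 0 0.026;0 0 0.001 0 0 0 0.026;0 0 0 0 0 0 0.026;0 0 0 0 0 0 0.026'
```

```text
t: 13.95
eef_pos: [0.5252, 0.0575, 0.1198]
eef_rot: [-0.148, 0.989, 0.0, 0.0]
wrist_force: [0.3, 0.7, 0.6]
finger_gap: 0.0258
gripper_force: 0.0
t: 14.75
eef_pos: [0.5254, 0.0585, 0.0503]
eef_rot: [-0.149, 0.989, -0.0, 0.0]
wrist_force: [0.2, -0.2, 0.2]
finger_gap: 0.0262
gripper_force: 0.0
t: 15.25
eef_pos: [0.5251, 0.0585, 0.0468]
eef_rot: [-0.149, 0.989, 0.0, -0.0]
wrist_force: [-0.1, 0.4, 0.4]
finger_gap: 0.0259
gripper_force: 0.0
```

```bash
python3 -m pendant '0 0.001 0.001 0 0 0 0.026;0 0.001 0.001 0 0 0 0.026;0 0 0 0 0 0 0.026'; python3 -m pendant '0 0 0.001 0 0 0 0.026;0 0 0.001 0 0 0 0.026;0 0 0 0 0 0 0.026'; python3 -m pendant '0 0 0.001 0 0 0 0.026;0 0 0.001 0 0 0 0.026;0 0 0 0 0 0 0.026'; python3 -m pendant '0 0 0.001 0 0 0 0.026;0 0 0 0 0 0 0.026'
```

```text
t: 15.55
eef_pos: [0.5244, 0.0606, 0.0446]
eef_rot: [-0.149, 0.989, 0.0, -0.0]
wrist_force: [-0.6, 0.3, -0.1]
finger_gap: 0.026
gripper_force: 0.0
t: 15.85
eef_pos: [0.5245, 0.0604, 0.0426]
eef_rot: [-0.149, 0.989, 0.0, -0.0]
wrist_force: [-0.3, 1.0, 0.7]
finger_gap: 0.026
gripper_force: 0.0
t: 16.15
eef_pos: [0.5245, 0.0604, 0.0407]
eef_rot: [-0.149, 0.989, 0.0, -0.0]
wrist_force: [-0.4, -0.2, 0.7]
finger_gap: 0.026
gripper_force: 0.0
t: 16.35
eef_pos: [0.5245, 0.0604, 0.0397]
eef_rot: [-0.149, 0.989, 0.0, -0.0]
wrist_force: [-0.3, -0.4, -0.0]
finger_gap: 0.0259
gripper_force: 0.0
```

Tips reached z = 20.7 mm over the filter footprint with no contact, so the filter is seated flat. Next is the clip: the tab measures (0.481,0.0935) and the pivot (0.514,0.102), 34 mm apart as given, at angle ≈0.12 rad. I'll close the fingers and turn so tool -x points along the tab's chord (326°).

```bash
python3 -m pendant '0 0 -0.04 0 0 0 0.026;0 0 -0.04 0 0 0 0.026;0 0 0 0 0 8.5 0;0 0 0 0 0 8.5 0;0 0 0 0 0 8.5 0;0 0 0 0 0 8.5 0;0 0 0 0 0 8.5 0;0 0 0 0 0 8.5 0;0 0 0 0 0 0 0'; python3 -m pendant '0.0195 0 0 0 0 0 0;0.0195 0 0 0 0 0 0;0.0195 0 0 0 0 0 0;0.0195 -0.001 0 0 0 0 0;0 0 0 0 0 0 0;0 0 0 0 0 0 0'
python3 tri.py 2>&1 | tail -2
python3 - <<'E'
from h import *
s=bot.get_state(); m=R.from_quat(s["eef_rot"]).as_matrix(); p=s["eef_pos"]; print(p,s["q"][5])
print("go (tool mm)",(m.T@(np.array([.4592,.1027,.050])-p)*1e3).round(1), "line",(m.T@(np.array([.5034,.0733,.05])-np.array([.4592,.1027,.05]))*1e3).round(1))
E
```

```text
t: 17.25
eef_pos: [0.5245, 0.0604, 0.1198]
eef_rot: [0.292, 0.956, -0.0, -0.0]
wrist_force: [-1.1, -0.3, 0.3]
finger_gap: 0.0
gripper_force: 0.0
t: 17.85
eef_pos: [0.4597, 0.103, 0.1201]
eef_rot: [0.29, 0.957, 0.0, 0.0]
wrist_force: [0.5, -0.0, 0.6]
finger_gap: -0.0001
gripper_force: 0.0
P mm [525.6  60.5  21.5] gap 0.3 | top [282.5 303.7] [16.47 16.82] 73 | scene [244.1 264.1] [14.53 18.06] 78 scene ratio 0.804
cell [523.2  59.8  16.7]
[0.45997854 0.10265135 0.11990588] -1.010455531619166
go (tool mm) [ 0.7 -0.4 69.9] line [-53.1   0.2   0. ]
```

```bash
python3 -m pendant '0 0 0.03 0 0 0 0;0 0 0.02 0 0 0 0;0 0 0.01 0 0 0 0;0 0 0.005 0 0 0 0;0 0 0.005 0 0 0 0;0 0 0 0 0 0 0'; python3 -m pendant '-0.0025 0 0 0 0 0 0;-0.0025 0 0 0 0 0 0;-0.0025 0 0 0 0 0 0;-0.0025 0 0 0 0 0 0;-0.0025 0 0 0 0 0 0;-0.0025 0 0 0 0 0 0;-0.0025 0 0 0 0 0 0;-0.0025 0 0 0 0 0 0'; python3 -m pendant '-0.0025 0 0 0 0 0 0;-0.0025 0 0 0 0 0 0;-0.0025 0 0 0 0 0 0;-0.0025 0 0 0 0 0 0;-0.0025 0 0 0 0 0 0;-0.0025 0 0 0 0 0 0'
python3 ring.py scene9 | tail -1
```

```text
t: 18.55
eef_pos: [0.4594, 0.103, 0.0498]
eef_rot: [0.291, 0.957, 0.0, 0.0]
wrist_force: [-0.4, 0.7, -0.3]
finger_gap: -0.0002
gripper_force: 0.0
t: 19.35
eef_pos: [0.4756, 0.0918, 0.0497]
eef_rot: [0.291, 0.957, -0.0, -0.0]
wrist_force: [-3.4, -1.1, -0.3]
finger_gap: 0.0001
gripper_force: 1.2
t: 19.95
eef_pos: [0.4886, 0.0834, 0.0499]
eef_rot: [0.291, 0.957, 0.0, 0.0]
wrist_force: [-2.1, -0.1, 0.5]
finger_gap: 0.0003
gripper_force: 0.7
glass px ((244.2101593017578, 264.05511474609375), (13.493786811828613, 17.697031021118164), 81.27959442138672) at z20 [[0.52662862 0.06122567]] z26 [[0.52367442 0.05772022]]
```

View pics/scene9.png

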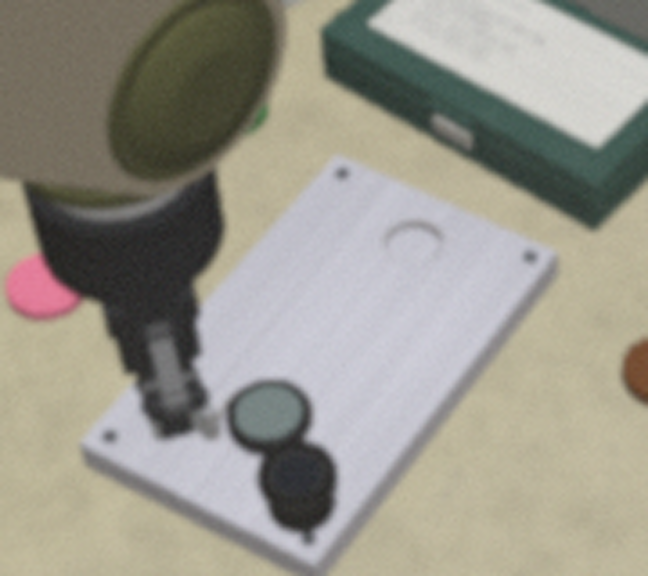

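The tab (crop 207,425) rides ahead of the fingertips and the filter has not moved. Continuing to the stop.

```bash
python3 -m pendant '-0.0025 0 0 0 0 0 0;-0.0025 0 0 0 0 0 0;-0.0025 0 0 0 0 0 0;-0.0025 0 0 0 0 0 0;-0.0025 0 0 0 0 0 0'; python3 -m pendant '-0.001 0 0 0 0 0 0;-0.001 0 0 0 0 0 0;-0.001 0 0 0 0 0 0;-0.001 0 0 0 0 0 0'; python3 -m pendant '-0.001 0 0 0 0 0 0;-0.001 0 0 0 0 0 0;0 0 0 0 0 0 0'
python3 ring.py scene10 | tail -1
```

```text
t: 20.5
eef_pos: [0.4987, 0.0766, 0.0497]
eef_rot: [0.291, 0.957, 0.0, -0.0]
wrist_force: [-1.1, 2.8, 0.1]
finger_gap: 0.0
gripper_force: 1.3
t: 20.9
eef_pos: [0.5019, 0.0744, 0.0498]
eef_rot: [0.291, 0.957, 0.0, -0.0]
wrist_force: [-1.3, 4.6, 0.9]
finger_gap: 0.0002
gripper_force: 1.6
t: 21.2
eef_pos: [0.5034, 0.0735, 0.0497]
eef_rot: [0.291, 0.957, 0.0, -0.0]
wrist_force: [-2.3, 6.4, 1.3]
finger_gap: -0.0001
gripper_force: 2.6
glass px ((244.97027587890625, 264.2068176269531), (13.156621932983398, 15.707565307617188), 59.36697006225586) at z20 [[0.52716623 0.06001873]] z26 [[0.52420807 0.05652218]]
```

```bash
python3 -m pendant '-0.0008 0.0007 0 0 0 0 0;-0.0008 0.0007 0 0 0 0 0;0 0 0 0 0 0 0'; python3 -m pendant '-0.0008 0.0007 0 0 0 0 0;-0.0008 0.0007 0 0 0 0 0;0 0 0 0 0 0 0'; python3 -m pendant '-0.0008 0.0007 0 0 0 0 0;0 0 0 0 0 0 0'
```

```text
t: 21.55
eef_pos: [0.504, 0.0737, 0.0495]
eef_rot: [0.291, 0.957, -0.001, -0.002]
wrist_force: [-9.7, 4.6, 7.2]
finger_gap: -0.0
gripper_force: 5.1
t: 21.85
eef_pos: [0.5048, 0.0742, 0.049]
eef_rot: [0.291, 0.957, -0.001, -0.004]
wrist_force: [-15.8, 5.0, 7.5]
finger_gap: -0.0
gripper_force: 7.5
t: 22.05
eef_pos: [0.5051, 0.0743, 0.0489]
eef_rot: [0.291, 0.957, -0.001, -0.005]
wrist_force: [-18.3, 3.6, 10.5]
finger_gap: -0.0002
gripper_force: 8.8
```

The force is building up, so the clip is at its stop. Backing off, lifting and looking.

```bash
python3 -m pendant '0.003 -0.002 0 0 0 0 0;0.008 0 0 0 0 0 0;0.005 0 -0.03 0 0 0 0;0 0 -0.04 0 0 0 0;0.04 0 -0.02 0 0 0 0;0.045 0 0 0 0 0 0;0.045 0 0 0 0 0 0;0.045 0 0 0 0 0 0;0.045 0 0 0 0 0 0;0.03 0 0 0 0 0 0'
python3 - <<'E'
from h import *
ims=[]
for n,x,y in(("top",240,210),("scene",190,190)):
    f=grab(n); ims.append(cv2.resize(f["img"][y:y+130,x:x+90,::-1],None,fx=4.4,fy=4.4,interpolation=cv2.INTER_CUBIC))
cv2.imwrite("pics/both11.png",np.hstack(ims))
E
```

```text
t: 23.05
eef_pos: [0.2849, 0.2212, 0.1399]
eef_rot: [0.291, 0.957, 0.0, 0.001]
wrist_force: [-0.8, -0.2, 0.1]
finger_gap: -0.0001
gripper_force: 0.0
```

View pics/both11.png

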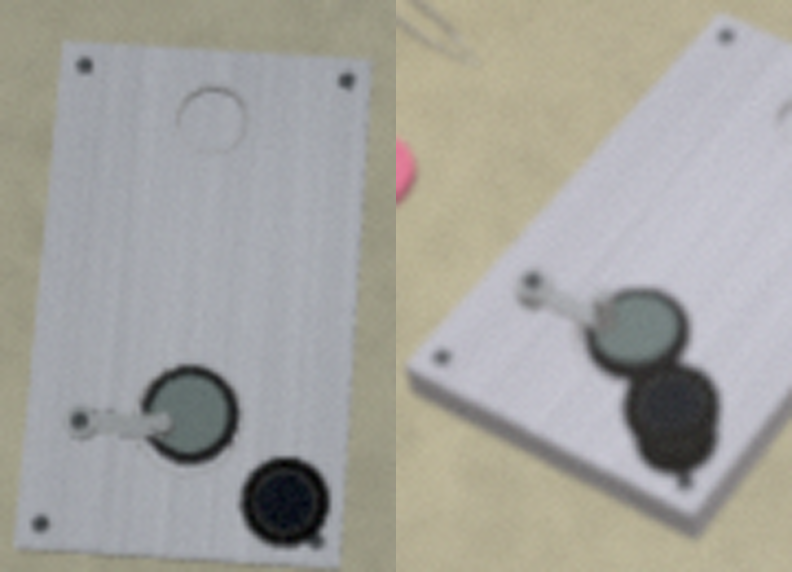

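The clip now lies across the filter from pin (80,420) to tab (165,423), parallel to the holder's short edge, so it is fully closed. The filter (190,414) and the loupe are unmoved, and the arm is clear.

```bash
python3 -c "
from station import bot
print(bot.job_done())"
```

```text
the job is handed in; nothing more can be done
None
```

I pushed the filter into the larger cell, where it sits flat by my camera and fingertip checks. The clip is closed to its stop over it, the bystanders in view look unmoved, and the job was handed in at about 23 s, but no verdict came back.

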